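# Nest the forearm shells

## Task

Clear the cork sanding block off the nesting board by setting it down, cork side flat on the floor, inside the dark steel tray. Then slide the loose blue forearm shell along the board, open white-rimmed end first, over the fixed tan shell until its rim is fully home and square against the dark wooden heel plate. Keep the blue shell down on the board (slide it, do not lift it), and leave the hand casting, the yellow funnel and the black bottle where they are.

Things in the scene. Friction and masses are not known exactly. Their poses are not given: they have to be found in the camera images.
- board: Fixed plywood nesting board on the table: 160 mm wide (own x), 400 mm long (own y), 12 mm thick; origin at the centre of its underside. Dark battens, 14 mm wide and 14 mm high above the plywood, run along both long edges and leave a lane 132 mm wide centred on x = 0. Shells are nested towards the board's own +y.
- nose (a point): Fixed tan shell on the board: half-round, tapered, hollow, axis on the lane's centre line. This point is on the plywood under the middle of its closed narrow nose (radius and height 32 mm). It is 98 mm long and widens towards the board's +y to radius 46 mm at the heel plate. Axes as the board's.
- heel (a point): Foot of the dark wooden heel plate (half disc, radius 58 mm, 10 mm thick) behind the tan shell, where its face towards the lane meets the plywood, in the lane's centre. The blue rim must meet this face. Axes as the board's.
- rim (a point): Loose blue shell (about 220 g), half-round, tapered, open underneath, 110 mm long, wall 4 mm, standing on its two long edges. This point: centre of its wide open white-banded rim (outer radius and height 52 mm, inner 48 mm), at plywood level; own +y points out of the open end, which faces the tan shell. Starts off-centre and askew. Home, it clears the tan shell by 2 mm all round.
- back (a point): Middle of the blue shell's flat closed narrow end (half disc, radius 36 mm), on its outer face, 20 mm above the plywood: the place to push. 110 mm behind the rim, same axes. The shell slides under a few newtons and can turn and shift sideways between the battens; the heel plate is rigid and stops its rim before anything else touches.
- block_mid (a point): Sanding block (160 g) lying across the lane between the shells; 92 mm long (own x), 46 mm wide (own y) at its 8 mm thick cork foot, with a rounded wooden grip 88 by 40 mm above it; 34 mm high in all. This point is its centre, 17 mm above its underside.
- tray: Fixed open dark steel tray, outside 170 mm (own x) by 140 mm (own y) by 40 mm high, walls and floor 5 mm; origin at the centre of its underside, on the table.
- casting: Bystander: flesh-coloured rigid hand casting lying beyond the board, about 210 mm long and 45 mm high; origin on its underside near the palm.
- funnel: Bystander: yellow funnel standing mouth down, 125 mm high, 100 mm across; origin at the centre of its underside.
- resin: Bystander: black resin bottle, 64 mm across, 130 mm high; origin at the centre of its underside.

How it is judged:
By the outcome, as a careful person would: the job done as asked, in the order asked, and still so for the second after the job is handed in, with the robot touching nothing.
It also fails if it takes over 70 s, if anything falls off the work surface, if the arm or the gripper's body presses on something with over 40 N, if the wrist force passes 120 N, or if a joint passes its speed limit or range.

## Robot

A 7-joint arm with a two-finger parallel gripper is mounted at the origin on the work surface. World frame = base frame: x ahead of the robot, y to its left, z up, the work surface at z = 0. Lengths are in m, angles in rad, forces in N, time in s.
With the tool pointing down it reaches from about 0.35 to 0.9 m from the base axis. Payload 8.1 kg.
Tool frame: the origin (TCP) lies at the very end of the fingers, on their centre line; the grasp point (between the pads) lies env.grip_depth behind it (env.grip_depth is the distance from the TCP to the grasp point, in m); z points along the fingers, y is the line along which they close (so a half turn about z gives the same grasp; the last joint's range is limited). The gripper opens to 85 mm and grips with 20 to 120 N. Pads are 22 mm wide; open, the fingers measure 114 mm over their backs; the gripper's body (76 mm by 85 mm) begins 54 mm behind the grasp point. The pads swing forward as they close: fully open they stand 13 mm farther back than shut.
Start: joints at [1.031, 0.434, 0.025, 1.573, -0.012, 1.134, -0.075], TCP at [0.264, -0.566, 0.231] pointing down, gripper open.
Joint ranges: [-2.62, 2.62], [-0.44, 2.09], [-1.27, 1.32], [0.08, 2.57], [-1.32, 4.46], [0.12, 2], [-2.74, 2.74]. Speed limits (rad/s): [2.22, 2.22, 3.01, 3.01, 3.14, 3.14, 3.14].

## Interface

Orientations are given as a unit quaternion [w, x, y, z].
In Python, from workcell import env, get_image, camera_model, finish_job, find_in gives the robot as it stands.
- The arm moves only by the shell command python3 -m handwheel 'ROWS' [OPENING] [FORCE]. ROWS is JSON, a list of rows, each a list of 6 numbers: the shift along the world's x, y, z in mm, then the turn, a rotation vector about the world's x, y, z in degrees. A call has 1 to 20 rows; each row shifts and turns the commanded pose from where the row before left it; what a row does not reach is not made up. A row lasts 1/8 s, in which the tool goes at most 62.5 mm and 10.7 degrees, less where a joint would pass 70% of its speed; a pose out of reach is approached as far as the arm can. A call with a gripper value outside its range is refused whole. OPENING is the finger opening in mm, from 0 to 85.4, set as the call begins (- or left out, the last holds). The fingers move at their own pace and stop on an object; FORCE is the grip in N (left out, the last holds). Time passes only in rows, so rows that do not move let the fingers close. It gives the time, the measured TCP pose, the force, the opening and the grip force at its end, in the units of the state.
- env.get_obs(): the state, without advancing time (a new reading comes with each control period).
- get_image(name): name is "side" or "top" or "wrist"; returns the picture (480x640x3 uint8, red, green, blue); there is no depth.
- camera_model(name): a dict with "vertical_fov" (degrees; the focal length in pixels is half the picture's height over the tangent of half this angle, whatever the lens; pixels are square), "cx", "cy" (the principal point, pixels), "extrinsics" (4x4, takes a point from world to camera coordinates). Camera axes: x right, y up, looking along -z (the intrinsics and any distortion apply to the point x, -y, -z); pixel columns grow to the right and rows downward; lengths in m; the calibration is good to about 2 mm. A picture is of the moment at which its call begins: read the wrist's pose just before it. camera_model takes no time and is no camera call; for the wrist camera it gives the pose at the moment of the call.
- finish_job(): hands the job in; it is judged then, once.
Trained networks look in the newest picture that a camera, given by its name, has taken for a name from the list of things; names that differ only in an ending like _2 or _b are one class to them, and where a whole thing is asked for, a point or a joint stands for the part that bears it (a point fixed in the world has none). Each returns a list of dicts, best first, with "p" (0 to 1); they miss things now and then, are a little off and sometimes report something else, mostly with a low value. They report only what shows in the picture. A call takes as long as a camera call.
- find_in(camera, thing): "position" ([x, y, z] in m, in world coordinates, good to about 4 mm: the middle of the surface that is visible of it).
The state is a dict: "clock": time; "joint_positions": joint angles; "joint_velocities": joint speeds; "joint_torque": joint torques, N m; "tool_pos": TCP position; "tcp_rot": TCP orientation; "force": force on the tool from outside, world axes, zero at the start; "wrist_torque": the same for the moment, N m; "finger_gap": finger opening in m; "finger_force": force on a finger pad.
Only numpy, scipy, OpenCV 4.12 (cv2) and the standard library are available. Lean on these libraries where they do the work, as an engineer would, in place of code of your own. Each camera call takes 0.05 s, during which the arm holds its last target. There are 200 camera calls.

## Working session

There is one attempt and no reset: what is moved stays moved. The work goes in short steps, Python scripts to look and compute and a shell command to move; the robot and the scene stay as the last step left them, time stands still between calls to the robot, and variables do not carry over. Pictures are saved under pics/ and viewed, at most 10 in all, crops included, and the job is handed in when it is done.

```bash
mkdir -p pics; ls
python3 - <<'E'
from workcell import env,get_image,camera_model,find_in
import cv2,numpy as np
for c in ("top","side"):
    im=get_image(c); cv2.imwrite(f"pics/{c}0.png",im[:,:,::-1])
    m=camera_model(c); print(c,{k:(np.round(v,4).tolist() if k=="extrinsics" else v) for k,v in m.items()})
    for t in ("board","nose","heel","rim","back","block_mid","tray","casting","funnel","resin"):
        print(t,[(np.round(d["position"],3).tolist(),round(d["p"],2)) for d in find_in(c,t)[:2]])
o=env.get_obs(); print(o["clock"],o["tool_pos"],o["tcp_rot"],o["finger_gap"],env.grip_depth)
E
```

```text
pics
top {'vertical_fov': 54.70926754654043, 'cx': 319.6596260573162, 'cy': 237.09250077882575, 'extrinsics': [[0.0228, -0.9997, 0.0092, -0.0694], [0.9904, 0.0239, 0.1359, -0.5837], [-0.1361, 0.006, 0.9907, -0.9807], [0.0, 0.0, 0.0, 1.0]]}
board [([0.52, 0.052, 0.011], 0.86)]
nose [([0.521, 0.054, 0.007], 0.79)]
heel [([0.52, 0.054, 0.015], 0.58)]
rim [([0.482, -0.116, 0.053], 0.95)]
back [([0.481, -0.116, 0.047], 0.75)]
block_mid [([0.504, 0.018, 0.048], 0.98)]
tray [([0.501, 0.361, 0.001], 0.64)]
casting [([0.781, 0.012, 0.034], 0.98)]
funnel [([0.754, -0.204, 0.034], 0.73)]
resin [([0.453, -0.452, 0.083], 0.76)]
side {'vertical_fov': 54.09292644687345, 'cx': 319.2997001772727, 'cy': 244.02017781507948, 'extrinsics': [[-0.69, -0.7236, 0.0182, 0.3761], [0.5085, -0.4666, 0.7236, -0.3363], [-0.5151, 0.5086, 0.6899, -0.8523], [0.0, 0.0, 0.0, 1.0]]}
board [([0.512, 0.077, 0.016], 0.64)]
nose [([0.509, 0.076, 0.014], 0.93)]
heel [([0.509, 0.077, 0.015], 0.63)]
rim [([0.464, -0.11, 0.047], 0.71)]
back [([0.462, -0.109, 0.048], 0.85)]
block_mid [([0.497, 0.031, 0.041], 0.91)]
tray [([0.503, 0.356, 0.002], 0.93)]
casting [([0.77, 0.017, 0.032], 0.66), ([0.506, 0.072, 0.017], 0.58)]
funnel [([0.747, -0.2, 0.035], 0.71)]
resin [([0.447, -0.448, 0.07], 0.73), ([0.767, 0.02, 0.027], 0.5)]
1.1 [ 0.26439045 -0.56633767  0.23133694] [2.81220149e-05 9.76257843e-01 2.16611684e-01 1.99529255e-05] 0.08497358470622135 0.0187
```

View pics/top0.png

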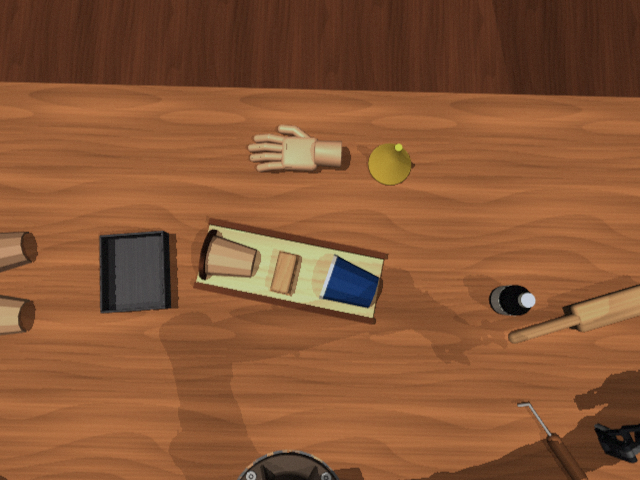

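View pics/side0.png

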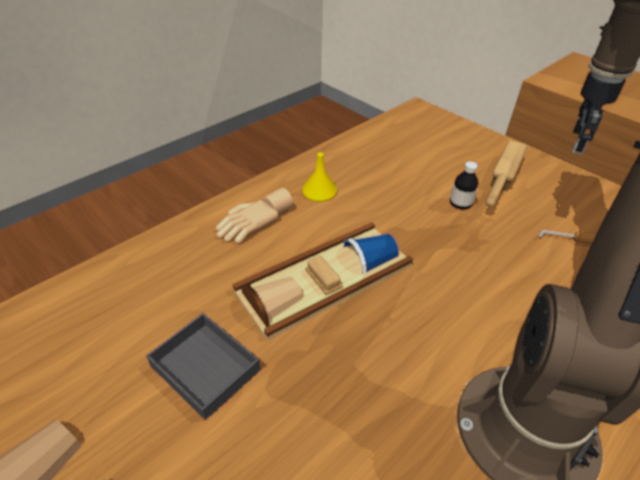

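The top view shows the board from about (195,283) to (384,256). The nose end is near (257,258), the block near (285,272) and the blue shell at (320–380, 255–308). The tray is at left, about (135,272). I'll enlarge this area for exact pixels.

```bash
cat > h.py <<'E'
import numpy as np
from workcell import camera_model
def p2w(cam,uv,z,m=None):
    m=m or camera_model(cam); f=240/np.tan(np.radians(m["vertical_fov"])/2); E=np.array(m["extrinsics"])
    d=np.array([(uv[0]-m["cx"])/f,-(uv[1]-m["cy"])/f,-1]); R=E[:3,:3]; o=-R.T@E[:3,3]; w=R.T@d
    return o+w*(z-o[2])/w[2]
def w2p(cam,p,m=None):
    m=m or camera_model(cam); f=240/np.tan(np.radians(m["vertical_fov"])/2); E=np.array(m["extrinsics"])
    c=E[:3,:3]@np.array(p)+E[:3,3]; return np.array([m["cx"]+f*c[0]/-c[2], m["cy"]-f*c[1]/-c[2]])
E
python3 - <<'E'
import cv2
im=cv2.imread("pics/top0.png")[212:332,190:390]
im=cv2.resize(im,None,fx=4,fy=4,interpolation=cv2.INTER_CUBIC)
for k in range(0,200,20): cv2.putText(im,str(190+k),(k*4,10),0,.35,(255,255,255),1); cv2.line(im,(k*4,12),(k*4,18),(255,255,255),1)
for k in range(20,120,20): cv2.putText(im,str(212+k),(0,k*4),0,.35,(255,255,255),1)
cv2.imwrite("pics/crop0.png",im)
E
```

```text
(no output)
```

View pics/crop0.png

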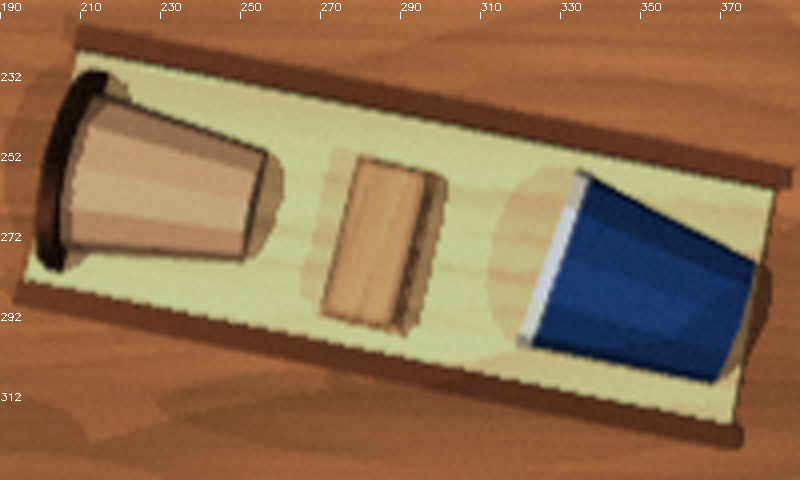

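The crop shows the lane corners at crop pixels (78,52), (774,190), (732,422) and (27,280). The block's top face is (358,157), (430,173), (395,328), (322,312). The shell's rim chord runs (577,172) to (520,342) and its back chord (755,262) to (712,382).

Run:
```python
from h import *
from workcell import find_in
m=camera_model("top");E=np.array(m["extrinsics"]);print("cam",-E[:3,:3].T@E[:3,3])
P=lambda c,z:p2w("top",(190+c[0]/4-.4,212+c[1]/4-.4),z,m)
def show(n,pts,z):
    w=[P(p,z) for p in pts]; print(n,[np.round(1000*x[:2],1).tolist() for x in w]); return np.array(w)
L=show("lane",[(78,52),(774,190),(732,422),(27,280)],.012)
for a,b in((0,1),(1,2),(2,3),(3,0)): print(np.linalg.norm(L[a]-L[b])*1000, np.degrees(np.arctan2(*(L[b]-L[a])[[1,0]])))
print("centre",L.mean(0))
B=show("block",[(358,157),(430,173),(395,328),(322,312)],.044)
for a,b in((0,1),(1,2),(2,3),(3,0)): print(np.linalg.norm(B[a]-B[b])*1000, np.degrees(np.arctan2(*(B[b]-B[a])[[1,0]])))
print("centre",B.mean(0))
S=show("shell",[(577,172),(755,262),(712,382),(520,342)],.012)
for a,b in((0,1),(1,2),(2,3),(3,0)): print(np.linalg.norm(S[a]-S[b])*1000, np.degrees(np.arctan2(*(S[b]-S[a])[[1,0]])))
T=show("nose",[(267,150),(243,261)],.012); T=show("heel",[(100,72),(55,270)],.012)
T=[p2w("top",q,.04,m)[:2]*1000 for q in((100,234),(169,231),(171,310),(101,313))];print("tray",np.round(T),np.mean(T,0))
```

```text
cam [ 0.44625056 -0.04954101  1.05147152]
lane [[611.5, 195.2], [542.5, -199.7], [413.3, -177.0], [482.4, 216.4]]
400.86052198882453 -99.91860193314206
131.19976054829323 170.03552941565266
399.4237568206125 80.03607089129918
130.8905072604407 -9.335587131142075
centre [0.51241302 0.00876267 0.012     ]
block [[552.2, 32.2], [544.4, -7.3], [460.1, 9.0], [467.8, 48.6]]
40.26595452136115 -101.20756678188373
85.82849596756343 169.00254140647482
40.33119134543151 79.05722605019928
86.01467220624383 -11.041082019275748
centre [0.50611711 0.02061254 0.044     ]
shell [[550.0, -88.6], [501.8, -189.2], [434.9, -165.7], [454.4, -58.8]]
111.48861513676485 -115.60945871645725
70.94500785614699 160.66290082325557
108.71498448202084 79.63894779047727
100.14656906965459 -17.369997697797462
nose [[558.3, 86.0], [495.7, 96.8]]
heel [[600.4, 182.2], [488.3, 201.2]]
tray [[580. 426.]
 [591. 276.]
 [419. 260.]
 [410. 409.]] [500.05516906 342.77735233]
```

```bash
python3 -m handwheel '[[17,42,-2,0,0,10],[17,42,-2,0,0,10.3],[17,42,-2,0,0,10.3],[17,42,-2,0,0,10.3],[17,42,-2,0,0,10.3],[17,42,-2,0,0,10.3],[17,42,-2,0,0,10.3],[17,42,-2,0,0,10.3],[17,42,-2,0,0,10.3],[17,42,-2,0,0,10.3],[17,42,-2,0,0,10.3],[17,42,-2,0,0,10.3],[17,42,-2,0,0,10.3],[17,42,-2,0,0,10.3],[4,-1,0,0,0,0],[0,0,0,0,0,0],[0,0,0,0,0,0]]' 62
python3 - <<'E'
from h import *
from workcell import env,get_image,camera_model,find_in
import cv2
o=env.get_obs();m=camera_model("wrist");im=get_image("wrist");cv2.imwrite("pics/w1.png",im[:,:,::-1])
print(o["clock"],o["tool_pos"],o["tcp_rot"],o["joint_positions"].round(2) ,m)
from scipy.spatial.transform import Rotation as R
q=o["tcp_rot"];M=R.from_quat(np.r_[q[1:],q[0]]).as_matrix();print("y yaw",np.degrees(np.arctan2(M[1,1],M[0,1])))
# predicted pixels
for n,p in dict(block=(.5061,.0206,.046),nose=(.527,.0914,.012),rimc=(.5022,-.0737,.012)).items(): print(n,w2p("wrist",p,m))
print(find_in("wrist","block_mid"))
E
```

```text
clock: 3.22
tool_pos: [0.5061, 0.0193, 0.2032]
tcp_rot: [-0.0, 0.098, 0.995, -0.0]
force: [0.0, -0.3, -0.5]
finger_gap: 0.0621
finger_force: 0.0
3.225 [0.50605809 0.01927869 0.20324   ] [-1.40003583e-04  9.79052364e-02  9.95195650e-01 -4.03212679e-04] [ 0.42  0.36 -0.72  1.85  0.28  1.03  0.96] {'vertical_fov': 66.15689498073027, 'cx': 318.2503247278473, 'cy': 242.5277534270828, 'extrinsics': array([[ 1.94916971e-01,  9.80819657e-01, -4.17221769e-04,
        -1.17763843e-01],
       [-9.26687414e-01,  1.84019946e-01, -3.27699703e-01,
         4.98863961e-01],
       [-3.21337533e-01,  6.42608678e-02,  9.44781843e-01,
        -1.94139826e-01],
       [ 0.00000000e+00,  0.00000000e+00,  0.00000000e+00,
         1.00000000e+00]])}
y yaw 78.76288894727823
block [319.51322926 220.57948132]
nose [397.62975253 217.64247703]
rimc [220.9186456  225.64521127]
[{'position': [0.4995, 0.0271, 0.0429], 'p': 0.67}]
```

View pics/w1.png

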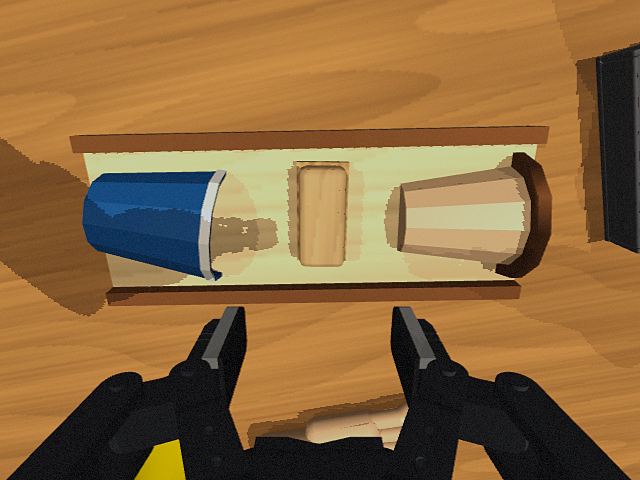

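The wrist view shows the block's top at about (323,215), square between the fingers (pads at columns 240 and 395) and within a few mm of the estimate. The nose is at (400,217) and the rim at (215,225). I'll descend and grip.

```bash
python3 -m handwheel '[[-2,3,-40,0,0,0],[0,0,-50,0,0,0],[0,0,-40,0,0,0],[0,0,-25,0,0,0],[0,0,-15,0,0,0],[0,0,-13,0,0,0],[0,0,0,0,0,0]]' 62
python3 -m handwheel '[[0,0,0,0,0,0],[0,0,0,0,0,0],[0,0,0,0,0,0],[0,0,0,0,0,0],[0,0,0,0,0,0],[0,0,0,0,0,0]]' 30 40
```

```text
clock: 4.2
tool_pos: [0.5042, 0.0235, 0.0201]
tcp_rot: [-0.0, 0.097, 0.995, -0.0]
force: [0.2, -0.4, -1.1]
finger_gap: 0.0621
finger_force: 0.0
clock: 4.95
tool_pos: [0.5051, 0.0237, 0.0212]
tcp_rot: [0.001, 0.097, 0.995, 0.0]
force: [-0.8, -1.0, 7.2]
finger_gap: 0.0395
finger_force: 41.7
```

```bash
python3 -m handwheel '[[0,0,10,0,0,0],[0,0,30,0,0,0],[0,0,45,0,0,0],[0,0,45,0,0,0],[0,0,0,0,0,0]]'
python3 - <<'E'
import cv2,numpy as np
a=cv2.imread("pics/top0.png")[220:325,85:185]; b=cv2.imread("pics/side0.png")[305:425,140:270]
a=cv2.resize(a,(400,420),interpolation=cv2.INTER_CUBIC); b=cv2.resize(b,(390,360),interpolation=cv2.INTER_CUBIC)
c=np.zeros((420,800,3),np.uint8); c[:,:400]=a; c[:360,405:795]=b; cv2.imwrite("pics/tray.png",np.clip(c.astype(float)*2,0,255).astype(np.uint8))
E
```

```text
clock: 5.58
tool_pos: [0.5063, 0.0242, 0.1539]
tcp_rot: [0.003, 0.097, 0.995, 0.0]
force: [-0.3, -0.6, -3.0]
finger_gap: 0.0389
finger_force: 41.0
```

View pics/tray.png

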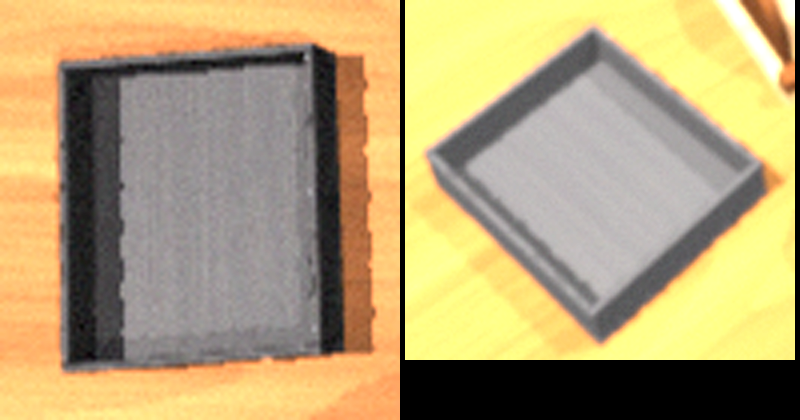

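The tray's rim corners in the top crop are (61,65), (314,47), (322,355) and (64,368).

Run:
```python
from h import *
T=np.array([p2w("top",(85+a/4-.4,220+b/4-.4),.04)[:2]*1000 for a,b in((61,65),(314,47),(322,355),(64,368))])
print(T.round(),T.mean(0),[np.linalg.norm(T[i]-T[i-1]).round() for i in range(4)],np.degrees(np.arctan2(*(T[0]-T[3])[::-1])),np.degrees(np.arctan2(*(T[1]-T[2])[::-1])))
T=np.array([p2w("side",(140+(a-405)/3-.4,305+b/3-.4),.04)[:2]*1000 for a,b in((430,155),(596,28),(766,165),(600,310))])
print(T.round(),T.mean(0),[np.linalg.norm(T[i]-T[i-1]).round() for i in range(4)])
```

```text
[[576. 426.]
 [590. 289.]
 [423. 273.]
 [413. 410.]] [500.29628004 349.4837805 ] [np.float64(164.0), np.float64(138.0), np.float64(168.0), np.float64(138.0)] 5.5339034539022105 5.388983067123565
[[574. 428.]
 [588. 294.]
 [422. 276.]
 [411. 408.]] [498.57316178 351.57295843] [np.float64(164.0), np.float64(135.0), np.float64(167.0), np.float64(133.0)]
```

```bash
python3 -m handwheel '[[0,30,0,0,0,2],[-1,42,0,0,0,2],[-1,42,0,0,0,2],[-1,42,0,0,0,2],[-1,42,0,0,0,2],[-1,42,0,0,0,2],[-1,42,0,0,0,2],[0,30,0,0,0,2],[0,14,0,0,0,0],[0,0,-35,0,0,0],[0,0,-40,0,0,0],[0,0,-30,0,0,0],[0,0,-18,0,0,0],[0,0,-9,0,0,0],[0,0,-4,0,0,0],[0,0,0,0,0,0]]'
```

```text
clock: 7.58
tool_pos: [0.4988, 0.35, 0.015]
tcp_rot: [0.001, -0.043, 0.999, 0.0]
force: [-0.2, -0.1, -1.7]
finger_gap: 0.0395
finger_force: 41.0
```

```bash
python3 -m handwheel '[[0,0,-1,0,0,0],[0,0,-0.7,0,0,0],[0,0,0,0,0,0]]'
python3 -m handwheel '[[0,0,0,0,0,0],[0,0,0,0,0,0],[0,0,0,0,0,0],[0,0,0,0,0,0]]' 60
```

```text
clock: 7.95
tool_pos: [0.4988, 0.3501, 0.0143]
tcp_rot: [0.001, -0.043, 0.999, 0.0]
force: [-2.1, -2.6, 9.1]
finger_gap: 0.0392
finger_force: 42.4
clock: 8.45
tool_pos: [0.4984, 0.3496, 0.0125]
tcp_rot: [-0.0, -0.043, 0.999, -0.0]
force: [0.6, -0.3, 0.4]
finger_gap: 0.06
finger_force: 0.0
```

Released with the block standing in the tray. Next I rise and go behind the blue shell's flat end. I'll push with both fingers part-open, which gives a stable two-point push.

```bash
python3 -m handwheel '[[0,0,10,0,0,0],[0,0,40,0,0,0],[0,0,50,0,0,0],[0,0,50,0,0,0]]' 60
python3 -m handwheel '[[-3,-36,0,0,0,-8],[-3,-47,0,0,0,-9.5],[-3,-47,0,0,0,-9.5],[-3,-47,0,0,0,-9.5],[-3,-47,0,0,0,-9.5],[-3,-47,0,0,0,-9.5],[-3,-47,0,0,0,-9.5],[-3,-47,0,0,0,-9.5],[-3,-47,0,0,0,-9.5],[-3,-47,0,0,0,-9.5],[-3,-47,0,0,0,-9.5],[-3,-47,0,0,0,-9.4],[-3,-4,0,0,0,0],[0,0,0,0,0,0],[0,0,0,0,0,0]]' 25
python3 - <<'E'
from h import *
from workcell import env,get_image,find_in
import cv2
a=get_image("top");b=get_image("wrist");o=env.get_obs();print(o["joint_positions"].round(2),o["finger_gap"])
cv2.imwrite("pics/t2.png",np.hstack([cv2.resize(a[210:330,90:400],None,fx=2,fy=2),a[210:450,:180]])[:,:,::-1]); cv2.imwrite("pics/w2.png",b[:,:,::-1])
print(w2p("wrist",(.4684,-.1775,.012)),w2p("wrist",(.5022,-.0737,.012)))
E
```

```text
clock: 8.95
tool_pos: [0.4981, 0.3497, 0.1648]
tcp_rot: [-0.0, -0.043, 0.999, 0.0]
force: [0.1, 0.5, -0.1]
finger_gap: 0.06
finger_force: 0.0
clock: 10.82
tool_pos: [0.4598, -0.2058, 0.1629]
tcp_rot: [-0.0, 0.805, 0.593, 0.0]
force: [-0.5, 0.2, 0.6]
finger_gap: 0.0248
finger_force: 0.0
[ 0.5   0.33 -0.24  1.94  0.1   0.89 -0.08] 0.025159907276413825
[318.29675796 187.38459521] [320.21038042  33.93421345]
```

View pics/t2.png

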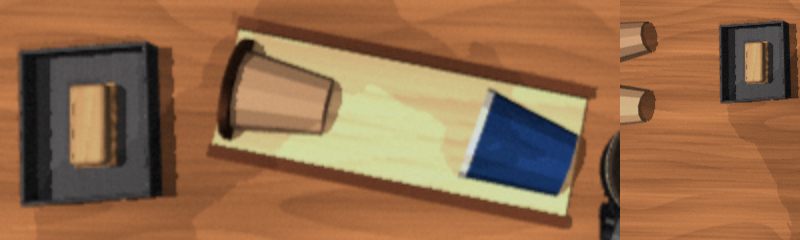

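View pics/w2.png

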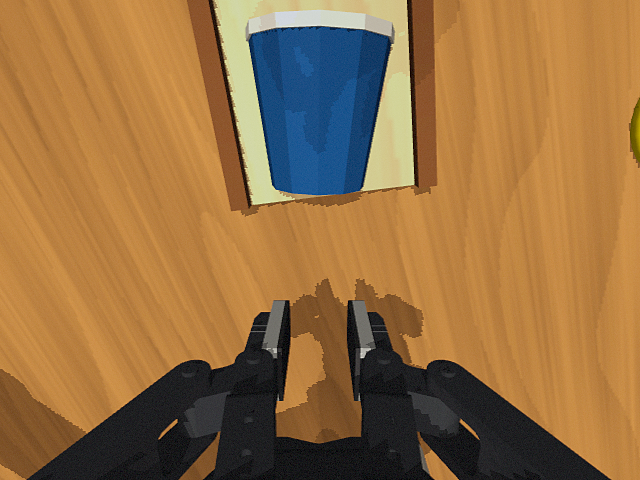

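The top view shows the block sitting flat and square in the tray at about (92,125) in the picture, and the shell undisturbed. The wrist view has the shell's back chord at (272–366,190), centred on column 319 between the fingers and square to them. I'll lower and push, turning gradually to the lane heading.

```bash
python3 -m handwheel '[[0,0,-40,0,0,0],[0,0,-45,0,0,0],[0,0,-35,0,0,0],[0,0,-18,0,0,0],[0,0,-7,0,0,0],[3,9,0,0,0,0],[2,5,0,0,0,0],[1,3,0,0,0,0],[1,3,0,0,0,0],[0,0,0,0,0,0]]' 25
python3 -m handwheel '[[1.5,4.8,0,0,0,0.3],[2.8,9.6,0,0,0,1],[2.7,9.6,0,0,0,1],[2.5,9.7,0,0,0,1],[2.4,9.7,0,0,0,1],[2.2,9.8,0,0,0,1],[2,9.8,0,0,0,1],[1.9,9.8,0,0,0,1],[0.9,4.9,0,0,0,0.3],[0,0,0,0,0,0]]'
cat > look.py <<'E'
import sys; from h import *
from workcell import env,get_image
import cv2
from scipy.spatial.transform import Rotation as R
u=np.array([np.sin(np.radians(9.95)),np.cos(np.radians(9.95))]);r=np.array([u[1],-u[0]]);c=np.array([512.4,8.8])
def loc(p): d=np.array(p)[:2]*1000-c; return np.round([d@r,d@u],1)
im=get_image("top");o=env.get_obs();q=o["tcp_rot"];M=R.from_quat(np.r_[q[1:],q[0]]).as_matrix()
print(o["clock"],"tcp local",loc(o["tool_pos"]),o["tool_pos"][2],"heading",np.degrees(np.arctan2(M[1,1],M[0,1]))+90,"F",o["force"].round(1))
cv2.imwrite("pics/"+sys.argv[1]+".png",cv2.resize(im[212:332,190:390],None,fx=4,fy=4,interpolation=cv2.INTER_CUBIC)[:,:,::-1])
E
python3 look.py p1
```

```text
clock: 12.18
tool_pos: [0.4666, -0.1872, 0.0179]
tcp_rot: [0.0, 0.806, 0.592, 0.0]
force: [-0.4, -0.3, -0.6]
finger_gap: 0.0251
finger_force: 0.0
clock: 13.42
tool_pos: [0.4853, -0.109, 0.0175]
tcp_rot: [-0.0, 0.765, 0.644, 0.0]
force: [0.4, -0.2, 0.4]
finger_gap: 0.0252
finger_force: 0.0
13.475 tcp local [  -6.3 -121.1] 0.01755699046649632 heading 80.13882274651614 F [ 0.  -0.4  0.6]
```

View pics/p1.png

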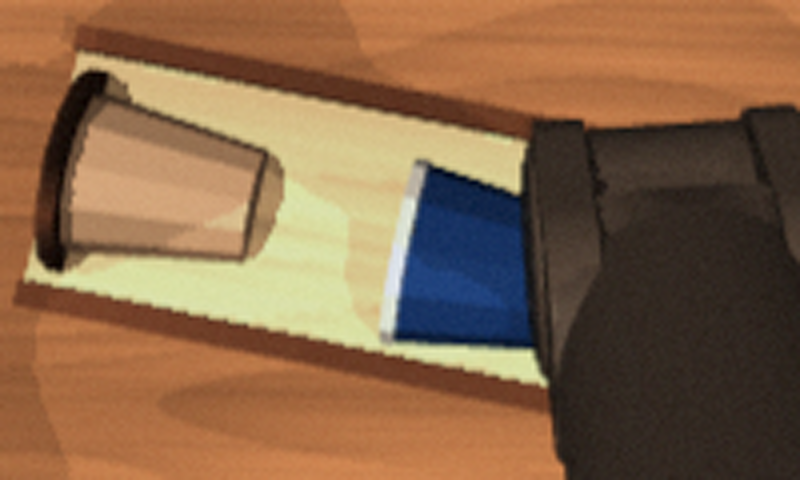

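The picture shows the rim now at crop pixels (418,160) to (385,340), nearly square to the lane, with the arm hiding the back. I'll compute its lane coordinates.

```bash
cat >> look.py <<'E'
if len(sys.argv)>5:
    A,B=[p2w("top",(190+float(sys.argv[k])/4-.4,212+float(sys.argv[k+1])/4-.4),.012) for k in(2,4)]
    a,b=loc(A),loc(B);print("rim ends local",a,b,"mid",(a+b)/2,"yaw deg vs lane",np.degrees(np.arctan2((a-b)[1],(a-b)[0])))
E
python3 look.py p1b 418 160 385 340; python3 look.py p1c 577 172 520 342
```

```text
13.525 tcp local [  -6.3 -121.3] 0.017556808533793447 heading 80.11582385337694 F [-0.1  0.6 -0.4]
rim ends local [43.  -0.4] [-59.   -2.8] mid [-8.  -1.6] yaw deg vs lane 1.3478872801985984
13.575 tcp local [  -6.4 -121.5] 0.01753776695997069 heading 80.10461185864524 F [ 0.2 -0.3  0.6]
rim ends local [ 53.9 -89.5] [-45.4 -76.6] mid [  4.25 -83.05] yaw deg vs lane -7.401805401079561
```

```bash
python3 -m handwheel '[[1.9,9.8,0,0,0,-2],[2.2,9.7,0,0,0,-2],[2.6,9.7,0,0,0,-1.5],[2.7,9.6,0,0,0,0],[2.7,9.6,0,0,0,0],[2.5,9.7,0,0,0,2],[2.2,9.8,0,0,0,2],[1.9,9.8,0,0,0,1.5],[0,0,0,0,0,0]]'
python3 look.py p2
python3 - <<'E'
import cv2,numpy as np
im=cv2.imread("pics/p2.png").astype(int)
b,g,r=im[...,0],im[...,1],im[...,2]
w=((b>125)&(abs(b-r)<45)).astype(np.uint8)
n,l,s,c=cv2.connectedComponentsWithStats(w); k=1+np.argmax(s[1:,4]); print(s[k])
ys,xs=np.where(l==k)
for y in range(ys.min(),ys.max()+1,12): print(y,xs[ys==y].min(),xs[ys==y].max())
E
```

```text
clock: 14.7
tool_pos: [0.5042, -0.0308, 0.0177]
tcp_rot: [-0.0, 0.765, 0.644, 0.0]
force: [0.2, -0.9, 0.4]
finger_gap: 0.0253
finger_force: 0.0
14.75 tcp local [ -1.3 -41.1] 0.01763298870121142 heading 80.17149918111052 F [ 0.9 -0.2  0.1]
[ 235  127   87  185 3045]
127 273 273
139 266 280
151 262 275
163 256 272
175 254 269
187 251 266
199 248 265
211 244 262
223 243 259
235 240 256
247 238 254
259 236 253
271 236 252
283 236 252
295 236 249
307 238 272
```

```bash
cat > fit.py <<'E'
import sys,cv2; from h import *
from scipy.optimize import least_squares
im=cv2.imread("pics/"+sys.argv[1]+".png").astype(int); y0,y1=int(sys.argv[2]),int(sys.argv[3])
b,r=im[...,0],im[...,2]; w=((b>125)&(abs(b-r)<45)).astype(np.uint8)
n,l,s,_=cv2.connectedComponentsWithStats(w); k=1+np.argmax(s[1:,4]); ys,xs=np.where(l==k)
Y=np.arange(y0,y1,4); X=np.array([xs[ys==y].min() for y in Y])
u=np.array([np.sin(np.radians(9.95)),np.cos(np.radians(9.95))]);rr=np.array([u[1],-u[0]]);c=np.array([.5124,.0088])
m=camera_model("top")
def arc(p):
    t=np.radians(p[2]); out=[]
    for a in np.linspace(0,np.pi,61):
        q=.052*np.cos(a); lat=p[0]/1e3+q*np.cos(t); al=p[1]/1e3+q*np.sin(t)
        out.append((w2p("top",[*(c+lat*rr+al*u),.012+.052*np.sin(a)],m)+.4-[190,212])*4)
    return np.array(out)
def res(p):
    A=arc(p); d=np.linalg.norm(A[None]-np.c_[X,Y][:,None],axis=2).min(1); i=np.argmin(np.linalg.norm(A[None]-np.c_[X,Y][:,None],axis=2),axis=1)
    sx=np.interp(Y,A[:,1],A[:,0]) 
    e=sx-X; ends=[A[0,1]-float(sys.argv[4])] if len(sys.argv)>4 else []
    if len(sys.argv)>5: ends.append(A[-1,1]-float(sys.argv[5]))
    return np.r_[e,3*np.array(ends)]
f=least_squares(res,[0,float(sys.argv[6]) if len(sys.argv)>6 else 80,0],diff_step=1e-3,x_scale=[1,1,.5],loss="soft_l1"); print("lat,along,yaw",f.x.round(2),"rms",np.sqrt(np.mean(f.fun**2)).round(2)); print(f.fun.round(1))
A=arc(f.x);print(A[0],A[-1],A[:,1].min(),A[:,1].max())
E
python3 fit.py p2 127 300 126 311 78
```

```text
lat,along,yaw [-6.35 80.82  0.9 ] rms 1.08
[-0.   0.6 -0.6 -0.5 -1.2 -0.8 -1.2 -0.5  1.2  0.9  0.7 -0.4 -0.5  0.4
 -0.6 -0.6 -0.5  0.5 -0.4 -0.2  0.9  1.1  0.3  0.5 -0.2  0.   0.4  0.7
  0.1  0.4  0.9  1.3  0.8  1.3 -0.2 -0.6  0.1 -0.2 -0.5 -0.7  0.1  0.1
 -0.8 -2.6  3.  -4.4]
[276.32629904 126.99441719] [239.38942452 309.54823526] 126.30273932463695 309.5482352620477
```

View pics/p2.png

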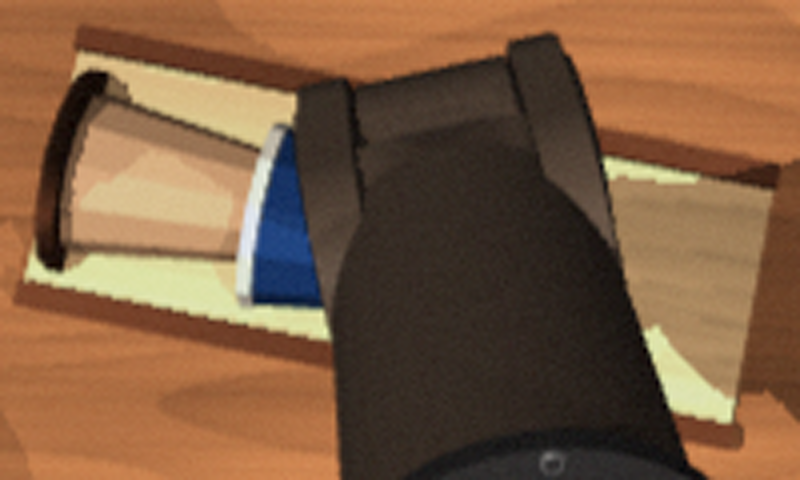

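The picture shows the rim's upper end at (277,126) and its lower end near (243,303), so it is about 5 mm left of the lane's centre and nearly square, just reaching the nose. I'll steer right a little while pushing.

```bash
python3 -m handwheel '[[1.9,9.8,0,0,0,-2],[2.2,9.7,0,0,0,-2],[2.4,9.7,0,0,0,0],[2.4,9.7,0,0,0,0],[2.4,9.7,0,0,0,0],[0,0,0,0,0,0]]'
python3 look.py p3
python3 - <<'E'
import cv2,numpy as np
im=cv2.imread("pics/p3.png").astype(int)
b,g,r=im[...,0],im[...,1],im[...,2]
w=((b>110)&(abs(b-r)<45)).astype(np.uint8)
n,l,s,c=cv2.connectedComponentsWithStats(w)
for k in range(1,n):
  if s[k,4]>300:
    print(s[k]); ys,xs=np.where(l==k)
    print([(int(y),int(xs[ys==y].min()),int(xs[ys==y].max())) for y in range(ys.min(),ys.max()+1,10)])
E
```

```text
clock: 15.5
tool_pos: [0.5156, 0.0178, 0.0177]
tcp_rot: [-0.0, 0.787, 0.617, 0.0]
force: [-0.5, 0.4, -0.2]
finger_gap: 0.0247
finger_force: 0.0
15.55 tcp local [1.6 8.8] 0.017677445412666415 heading 76.18311820508328 F [-0.3  0.2  0.4]
[ 144  186   33   85 1186]
[(186, 156, 157), (196, 152, 160), (206, 150, 162), (216, 148, 164), (226, 147, 162), (236, 146, 162), (246, 144, 162), (256, 147, 160), (266, 153, 163)]
```

```bash
cat > blue.py <<'E'
import cv2,numpy as np,sys
for n in sys.argv[1:]:
    im=cv2.imread(f"pics/{n}.png").astype(int); b,r=im[...,0],im[...,2]
    w=(b>r+20).astype(np.uint8); _,l,s,_=cv2.connectedComponentsWithStats(w); k=1+np.argmax(s[1:,4]); ys,xs=np.where(l==k)
    print(n,s[k],[(int(y),int(xs[ys==y].min()),int(xs[ys==y].max())) for y in range(ys.min(),ys.max()+1,12)], "bottom x",xs[ys==ys.max()])
E
python3 blue.py p1 p2 p3
```

```text
p1 [  395   170   138   177 19335] [(170, 430, 441), (182, 425, 477), (194, 421, 509), (206, 418, 521), (218, 415, 521), (230, 414, 523), (242, 409, 523), (254, 405, 524), (266, 403, 525), (278, 400, 526), (290, 398, 527), (302, 397, 528), (314, 397, 529), (326, 395, 530), (338, 396, 531)] bottom x [510 519 522 523 524 525 526 527 528 529 530 531]
p2 [ 252  131   70  176 7506] [(131, 289, 289), (143, 282, 293), (155, 278, 294), (167, 273, 296), (179, 270, 298), (191, 266, 300), (203, 263, 302), (215, 261, 304), (227, 257, 306), (239, 254, 309), (251, 252, 311), (263, 253, 314), (275, 252, 316), (287, 252, 318), (299, 254, 320)] bottom x [310 311 312 313 314 315 316 317 318 319]
p3 [161 229  13  35 292] [(229, 164, 165), (241, 161, 168), (253, 161, 172)] bottom x [168 169 170 171 172 173]
```

```bash
python3 -m handwheel '[[2.2,9.7,0,0,0,1.5],[2,9.8,0,0,0,1.5],[1.8,9.8,0,0,0,1],[0,0,0,0,0,0]]'
python3 -m handwheel '[[-1.7,-10,0,0,0,0],[-5,-30,0,0,0,0],[0,0,60,0,0,0],[-10,-60,40,0,0,0],[-10,-60,0,0,0,0],[-10,-60,0,0,0,0],[0,0,0,0,0,0]]'
python3 look.py p4; python3 blue.py p4
```

```text
clock: 16.05
tool_pos: [0.5215, 0.0474, 0.0177]
tcp_rot: [-0.0, 0.765, 0.644, 0.0]
force: [-0.7, -0.2, 0.7]
finger_gap: 0.0249
finger_force: 0.0
clock: 16.92
tool_pos: [0.4835, -0.1726, 0.1119]
tcp_rot: [0.001, 0.769, 0.64, -0.001]
force: [-0.3, 0.3, -0.7]
finger_gap: 0.025
finger_force: 0.0
16.975 tcp local [   3.3 -180.2] 0.11187840277213887 heading 79.73644461053141 F [-0.5  0.6  0.1]
p4 [  108    98   215   180 29502] [(98, 149, 161), (110, 139, 192), (122, 134, 229), (134, 128, 265), (146, 125, 301), (158, 122, 322), (170, 118, 320), (182, 114, 318), (194, 113, 314), (206, 110, 312), (218, 108, 310), (230, 109, 306), (242, 109, 305), (254, 111, 302), (266, 116, 300)] bottom x [291 292 293 294 295 296]
```

```bash
cat > iou.py <<'E'
import cv2,sys; from h import *
from scipy.optimize import minimize
im=cv2.imread("pics/"+sys.argv[1]+".png").astype(int); mask=((im[...,0]>im[...,2]+20)).astype(np.uint8)
_,l,s,_=cv2.connectedComponentsWithStats(mask); mask=(l==1+np.argmax(s[1:,4])).astype(np.uint8)
u=np.array([np.sin(np.radians(9.95)),np.cos(np.radians(9.95))]);rr=np.array([u[1],-u[0]]);c=np.array([.5124,.0088]);m=camera_model("top")
def ren(p):
    t=np.radians(p[2]);P=[]
    for back,rad in((p[3],52-p[3]*16/110),(110,36)):
        for a in np.linspace(0,np.pi,13):
            q=rad*np.cos(a); lat=p[0]+q*np.cos(t)+back*np.sin(t); al=p[1]+q*np.sin(t)-back*np.cos(t)
            P.append((w2p("top",[*(c+lat/1e3*rr+al/1e3*u),.012+rad*np.sin(a)/1e3],m)+.4-[190,212])*4)
    h=cv2.convexHull(np.array(P,np.float32)); g=np.zeros_like(mask); cv2.fillConvexPoly(g,np.round(h*16).astype(np.int32),1,shift=4); return g
def cost(p): g=ren(p); return -(g&mask).sum()/(g|mask).sum()
best=min((minimize(cost,[x,float(sys.argv[2]),y,8],method="Nelder-Mead",options=dict(initial_simplex=np.array([[x,float(sys.argv[2]),y,8]]+[[x+4*(i==0),float(sys.argv[2])+6*(i==1),y+2*(i==2),8+4*(i==3)] for i in range(4)]),xatol=.02,fatol=1e-5)) for x in(-3,3) for y in(-1,1)),key=lambda f:f.fun)
print("lat,along,yaw,band",best.x.round(2),"IoU",-best.fun)
E
python3 iou.py p4 158; cp pics/crop0.png pics/x0.png; python3 iou.py x0 -- 2>/dev/null || python3 iou.py x0 -83
```

```text
lat,along,yaw,band [-148.21  148.41   48.05  -11.09] IoU -0.0
lat,along,yaw,band [  12.28   29.56   46.81 -182.47] IoU -0.0iou.py:13: RuntimeWarning: overflow encountered in scalar negative
  def cost(p): g=ren(p); return -(g&mask).sum()/(g|mask).sum()
iou.py:13: RuntimeWarning: overflow encountered in scalar negative
  def cost(p): g=ren(p); return -(g&mask).sum()/(g|mask).sum()
```

Unsigned overflow in the cost, so I'll cast it.

```bash
sed -i 's/return -(g&mask).sum()\//return -float((g\&mask).sum())\//' iou.py; python3 iou.py p4 158; python3 iou.py x0 -83
```

```text
lat,along,yaw,band [  1.59 162.81  -0.46  10.74] IoU 0.9595761381475667
lat,along,yaw,band [  5.06 -80.78  -8.48   9.04] IoU 0.9544524751125051
```

```bash
python3 -m handwheel '[[7.8,48,0,0,0,0.3],[7.8,48,0,0,0,0],[7.9,48,0,0,0,0],[7.9,48.5,0,0,0,0],[0,0,-45,0,0,0],[0,0,-35,0,0,0],[0,0,-14,0,0,0],[1.7,10,0,0,0,0],[1.4,8,0,0,0,0],[1.3,8,0,0,0,0],[0.8,5,0,0,0,0],[0.8,5,0,0,0,0],[0.6,4,0,0,0,0],[0,0,0,0,0,0]]'
python3 look.py p5
```

```text
clock: 18.73
tool_pos: [0.5241, 0.0675, 0.018]
tcp_rot: [-0.0, 0.764, 0.646, 0.0]
force: [-0.6, -0.1, 0.2]
finger_gap: 0.0252
finger_force: 0.0
18.775 tcp local [ 1.3 59.6] 0.017918650901505788 heading 80.44262868759441 F [ 0.7 -1.  -0. ]
```

```bash
for i in 1 2; do python3 -m handwheel '[[0.2,1,0,0,0,0],[0,0,0,0,0,0]]' | grep -E "tool_pos|^force"; done; python3 -m handwheel '[[0.2,1,0,0,0,-0.3],[0.2,1,0,0,0,0],[0,0,0,0,0,0]]' | grep -E "tool_pos|^force"
```

```text
tool_pos: [0.5241, 0.0679, 0.0179]
force: [0.4, -0.4, -0.7]
tool_pos: [0.5241, 0.0681, 0.0179]
force: [-0.2, -4.6, 1.7]
tool_pos: [0.5238, 0.0684, 0.0179]
force: [-3.3, -9.7, 6.4]
```

```bash
python3 -m handwheel '[[0.2,1,0,0,0,0],[0.2,1,0,0,0,0],[0.2,1,0,0,0,0],[0,0,0,0,0,0],[0,0,0,0,0,0]]' | grep -E "tool_pos|tcp_rot|^force"
python3 -m handwheel '[[-0.7,-4,0,0,0,0],[-1.4,-8,0,0,0,0],[-5,-30,0,0,0,0],[0,0,60,0,0,0],[-10,-60,40,0,0,0],[-10,-60,0,0,0,0],[-10,-60,0,0,0,0],[0,0,0,0,0,0]]'
python3 look.py p6; python3 iou.py p6 182
python3 - <<'E'
from workcell import get_image,env
import cv2,numpy as np
a=cv2.imread("pics/p6.png")[40:320,0:360]; s=get_image("side")[:,:,::-1][215:345,200:400]
a=cv2.resize(a,(400,311)); s=cv2.resize(s,None,fx=2,fy=2,interpolation=cv2.INTER_CUBIC)
c=np.zeros((311,800,3),np.uint8); c[:,:400]=a; c[:260,400:]=s; cv2.imwrite("pics/fin.png",np.clip(c*1.4,0,255).astype(np.uint8))
E
```

```text
tool_pos: [0.5236, 0.0685, 0.0178]
tcp_rot: [0.001, 0.767, 0.642, -0.003]
force: [-6.4, -18.3, 12.2]
clock: 21.28
tool_pos: [0.4885, -0.1452, 0.1123]
tcp_rot: [0.001, 0.768, 0.64, -0.001]
force: [0.0, 1.6, 0.0]
finger_gap: 0.0253
finger_force: 0.0
21.325 tcp local [   3.3 -152.4] 0.1123527071501592 heading 79.84781244861273 F [-0.   0.7  0.1]
lat,along,yaw,band [ 9.000e-02  1.830e+02 -5.900e-01  1.091e+01] IoU 0.9613397875312693
```

View pics/fin.png

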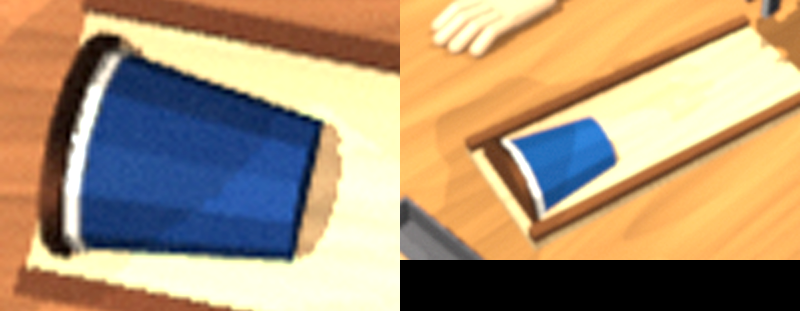

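The final picture shows the white rim flush and parallel against the dark heel plate along its whole arc, from (120,50) to (70,250). There is no gap, the shell is down on the lane, and the push met a firm stop at about 19 N. I'll hand it in.

```bash
python3 -c "
from workcell import finish_job
print(finish_job())"
```

```text
the job is handed in; nothing more can be done
None
```

The sanding block is cork side down in the steel tray, the blue shell's rim is home and square against the heel plate, the casting, funnel and bottle were left alone, and I handed the job in at about 21 s.

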